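# Roll the sound machine's volume wheel down to its mark and switch it on

## Robot

A 7-joint arm with a two-finger parallel gripper is mounted at the origin on the work surface. World frame = base frame: x ahead of the robot, y to its left, z up, the work surface at z = 0. Lengths are in mm, angles in rad, forces in N, time in s.
With the tool pointing down it reaches from about 425 to 875 mm from the base axis. Payload 8.4 kg.
Tool frame: the origin (TCP) lies at the very end of the fingers, on their centre line; the grasp point (between the pads) lies 19 mm behind it; z points along the fingers, y is the line along which they close (so a half turn about z gives the same grasp; the last joint's range is limited). The gripper opens to 85 mm and grips with 20 to 120 N. Pads are 22 mm wide; open, the fingers measure 114 mm over their backs; the gripper's body (76 mm by 85 mm) begins 54 mm behind the grasp point. The pads swing forward as they close: fully open they stand 13 mm farther back than shut.
Start: joints at [-1.217, 0.333, 0.04, 1.465, -0.013, 1.343, -0.059], TCP at [284.362, 584.467, 231.308] pointing down, gripper open.
Joint ranges: [-2.58, 2.58], [-0.38, 2.09], [-1.3, 1.39], [0.25, 2.4], [-1.5, 4.64], [0.08, 2.09], [-2.65, 2.65]. Speed limits (rad/s): [2.22, 2.22, 2.79, 2.79, 3.14, 3.14, 3.14].

## Interface

Orientations are given as a unit quaternion [w, x, y, z].
In Python, from plant import monitor, imaging, env gives the robot as it stands. The module is installed in compiled form; this text tells all that it offers.
- The arm moves only by the shell command python3 -m jog 'ROWS' [OPENING]. ROWS is JSON, a list of rows, each a list of 2 entries, a list of its own where there are three numbers: the shift along the world's x, y, z in units of 40 mm (1.0 is 40 mm), then the turn, a rotation vector about the world's x, y, z in units of 5 degrees (1.0 is 5 degrees). In form: [[[dx, dy, dz], [wx, wy, wz]], ...]. A call has 1 to 20 rows; each row shifts and turns the commanded pose from where the row before left it; what a row does not reach is not made up. A row lasts 1/10 s, in which the tool goes at most 50 mm and 8.59 degrees, less where a joint would pass 70% of its speed; a pose out of reach is approached as far as the arm can. A call is refused whole if a number of a shift passes 1 or a number of a turn 1, either way. A call with a gripper value outside its range is refused whole. OPENING is the finger opening in mm, from 0 to 85.4, set as the call begins (- or left out, the last holds). The fingers move at their own pace and stop on an object; the grip force is fixed at half the most. Time passes only in rows, so rows that do not move let the fingers close. It gives the time, the measured TCP pose, the force, the opening and the grip force at its end, in the units of the state.
- monitor.sense(): the state, without advancing time (a new reading comes with each control period).
- imaging.grab_frame(name): name is "scene" or "top"; returns a dict with "color" (420x560x3 uint8, red, green, blue), "fov_y" (degrees; the focal length in pixels is half the picture's height over the tangent of half this angle, whatever the lens; pixels are square), "cx", "cy" (the principal point, pixels), "xyz" and "attitude" of the camera in the world. Camera axes: x right, y down, z forward; pixel columns grow to the right and rows downward; lengths in mm; the calibration is good to about 2 mm. A picture is of the moment at which its call begins. There is no depth.
- env.job_done(): hands the job in; it is judged then, once.
The state is a dict: "time": time; "joint_positions": joint angles; "qvel": joint speeds; "joint_torque": joint torques, N m; "eef_pos": TCP position; "eef_rot": TCP orientation; "wrist_force": force on the tool from outside, world axes, zero at the start; "ft_torque": the same for the moment, N m; "finger_gap": finger opening in mm; "finger_force": force on a finger pad.
Only numpy, scipy, OpenCV 4.12 (cv2) and the standard library are available. Lean on these libraries where they do the work, as an engineer would, in place of code of your own. Each camera call takes 0.05 s, during which the arm holds its last target. There are 200 camera calls.

## Task

The baby is going down for a nap and the sound machine on the blue shelf was left far too loud. Gently roll its volume wheel back with a fingertip until the pale line on the wheel's rim stands level with the two pointers beside the slot, and only then press the power button fully in and let it go. Leave the machine and the toys standing where they are.

Things in the scene. Friction and masses are not known exactly. Their poses are not given: they have to be found in the camera images.
- shelf: Low sky-blue chipped pine shelf, 360 mm deep, 960 mm wide, with a closed shallow drawer (round knob) in front; its flat top, on which everything stands, is 120 mm above the work surface. Origin at the centre of its underside; x points away from the robot, y left. Fixed.
- soundbox: Sound machine: cream plastic box, 100 mm deep (its x), 180 mm wide (y), 62 mm high, about 0.65 kg, loose on rubber feet on the shelf. Origin at the centre of its underside, z up, x away from its louvred front (front faces the robot, give or take 0.4 rad), y to its left as the robot sees it. Its flat top panel lies 62 mm above the origin.
- wheel_slot (a point): Middle of the slot (13 mm in x, 46 mm in y) at panel level; (0,-50,62) mm in the machine's frame. The dark volume wheel, radius 18, 9 mm thick, axle along machine x, stands edge-on in it. Its crown is 3.5 to 9.5 mm proud: the springy axle arm has a different set on each machine, so find the rim by touch. It sinks 1 mm per 15 N. Two raised pointers flank the slot's middle.
- volume (a joint): Turn of the wheel, rad: 0 = pale 4.5 mm line on the rim at the very top, level with the pointers; positive = louder = top of rim towards machine +y (thick end of the moulded wedge). Stops at -0.9 and 3.4. Starts at 1.2 to 2.8, line hidden. Stiff (2 to 3 N along the rim), stays where left; a fingertip pressed too lightly slips. More than 10 N from the finger cracks the frail axle.
- power_top (a point): Middle of the top of the round power button, 27 mm across, standing 6 mm proud of the panel; at (0, 55, 68) mm in the machine's frame while the button is up; the point does not move with it.
- power (a joint): How far the power button is pressed in, in m: 0 up, 0.004 fully in. It springs back; it starts to move at about 1.2 N and is fully in at about 4.5 N.
- duck: Bystander: yellow wooden duck on four wheels, 92 mm long, 57 mm wide, 90 mm high, standing about 155 mm from the middle of the machine, on its +y side. Origin at the middle of its underside.
- spinning_top: Bystander: striped tin spinning top upright on its wooden foot, 92 mm across, 114 mm high, about 165 mm from the middle of the machine, on its -y side. Origin at the middle of its underside.
- roof_block: Bystander: faded red wooden roof block, 45 by 70 mm, 35 mm high, near the left (+y) end of the shelf. Origin at the middle of its underside.
- brick: Bystander: plain wooden brick, 90 by 45 by 30 mm, near the right (-y) end of the shelf. Origin at the middle of its underside.
Not all that is in view belongs to the job. What is shaped like the soundbox but pink or yellow is not meant.

How it is judged (in metres and radians):
On the way, in this order (a step that is already met when the one before it is completed fails the run):
1. the volume wheel is turned down so that its line stands level with the pointers (within 0.20 rad, 3.6 mm at the rim) (value of joint volume between -0.2 and 0.2 rad), for 0.3 s.
2. the power button is pressed in (3.2 mm or more) (value of joint power above 0.0032 m), for 0.05 s.
At the end, for the whole second after the job is handed in: The line on the volume wheel stands level with the pointers within 0.20 rad (3.6 mm at the rim), the power button has been pressed after that and is up again, and the sound machine and all four toys stand at rest within 15 mm of where they were (all of step 1 and value of joint power below 0.001 m and distance of each of soundbox, duck, spinning_top, roof_block, brick from where it was at the start of the episode below 0.015 m and linear speed of soundbox below 0.02 m/s and angle between soundbox's own z axis and vertical below 0.1 rad); the robot touches nothing.
It fails at once if the wheel is pressed with more than 10 N (contact force between anything else and volume above 10 N).
It fails at once if the power button is pressed while the volume is not at the mark (more than 0.3 rad off) (value of joint power above 0.0032 m and (value of joint volume above 0.3 rad or value of joint volume below -0.3 rad)).
It fails at once if the machine is shoved (more than 25 mm) (distance of soundbox from where it was at the start of the episode above 0.025 m).
It fails at once if a toy is knocked over (angle between any of duck, spinning_top's own z axis and vertical above 0.3 rad).
It also fails if it takes over 61 s, if anything falls off the work surface, if the arm or the gripper's body presses on something with over 40 N, if the wrist force passes 120 N, or if a joint passes its speed limit or range.

## Working session

There is one attempt and no reset: what is moved stays moved. The work goes in short steps, Python scripts to look and compute and a shell command to move; the robot and the scene stay as the last step left them, time stands still between calls to the robot, and variables do not carry over. Pictures are saved under pics/ and viewed, at most 10 in all, crops included, and the job is handed in when it is done.

```bash
mkdir -p pics; cat > h.py <<'E'
import numpy as np, cv2
from plant import monitor, imaging, env
from scipy.spatial.transform import Rotation as R
def save(n,f):
    cv2.imwrite(f'pics/{f}.png',n['color'][:,:,::-1])
def cam(n):
    a=np.array(n['attitude'],float)
    M=a if a.shape==(3,3) else R.from_quat(a,scalar_first=True).as_matrix()
    f=n['color'].shape[0]/2/np.tan(np.radians(n['fov_y'])/2)
    return M,np.array(n['xyz'],float),f
def ray(n,u,v,z):
    M,p,f=cam(n); d=M@np.array([(u-n['cx'])/f,(v-n['cy'])/f,1]); return p+d*(z-p[2])/d[2]
def proj(n,P):
    M,p,f=cam(n); c=M.T@(np.array(P,float)-p); return c[0]/c[2]*f+n['cx'],c[1]/c[2]*f+n['cy']
E
python3 - <<'E'
from h import *
import pickle
s=monitor.sense(); print({k:np.round(v,3) for k,v in s.items()})
fr=[]
for k in('scene','top'):
    n=imaging.grab_frame(k); save(n,k+'0'); pickle.dump(n,open(k+'0.pkl','wb')); fr.append(n['color']); print(k,n['fov_y'],n['cx'],n['cy'],n['xyz'],n['attitude'])
E
```

```text
{'time': np.float64(0.0), 'joint_positions': array([-1.217,  0.334,  0.04 ,  1.466, -0.013,  1.343, -0.059]), 'qvel': array([ 0.002,  0.001, -0.001, -0.001,  0.   ,  0.   ,  0.001]), 'joint_torque': array([-2.0000e-03, -6.5854e+01,  1.3640e+00, -4.0557e+01,  1.7000e-02,
        1.2000e-02,  0.0000e+00]), 'eef_pos': array([284.134, 584.08 , 230.426]), 'eef_rot': array([-0.   ,  0.224,  0.974, -0.001]), 'wrist_force': array([ 0.064, -0.281, -0.326]), 'ft_torque': array([-0.01 , -0.047, -0.016]), 'finger_force': np.float64(0.0), 'finger_gap': np.float64(85.382)}
scene 44.08751634004818 276.94437597735396 214.76049838145752 [1215.44081082 1077.58291995 1163.85361742] [-0.12419185  0.27818011  0.85689572 -0.41583883]
top 53.55959232616768 270.21565091144043 206.89960178324847 [ 188.94845366    3.71945382 1467.34271164] [-0.07301771  0.71240406 -0.69402704  0.07399555]
```

View pics/scene0.png

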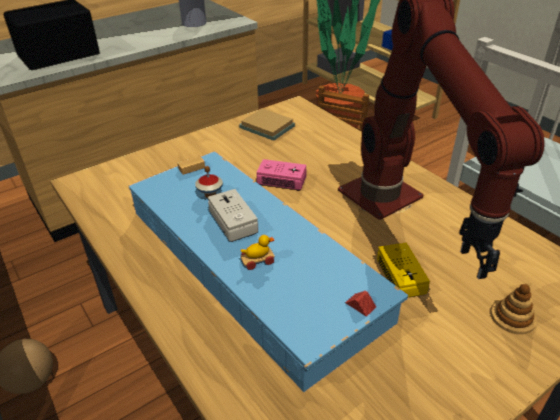

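View pics/top0.png

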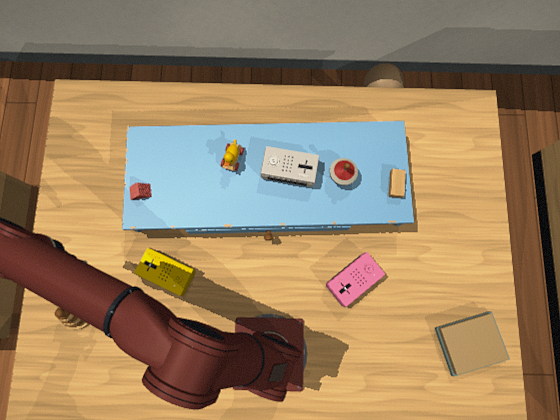

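Candidates in the top view are the cream box on the blue shelf (290,165), the yellow box on the table (166,272) and the pink box on the table (356,279). I choose the cream one: its button is at about (274,161) and its slot at about (305,167). Next I check it in a close crop.

```bash
python3 - <<'E'
from h import *
import pickle
t=pickle.load(open('top0.pkl','rb')); s=pickle.load(open('scene0.pkl','rb'))
a=cv2.resize(t['color'][135:200,250:330],None,fx=8,fy=8,interpolation=cv2.INTER_CUBIC)
b=cv2.resize(s['color'][180:245,200:265],None,fx=8,fy=8,interpolation=cv2.INTER_CUBIC)
cv2.imwrite('pics/c0.png',cv2.resize(np.hstack([a,b[:520]]),None,fx=.68,fy=.68)[:,:,::-1])
for u,v,z in((274,161,188),(305,167,187),(290,165,182)): print(ray(t,u,v,z).round(1))
E
```

```text
[610.6  -2.8 188. ]
[ 593.4 -102.8  187. ]
[600.4 -54.8 182. ]
```

View pics/c0.png

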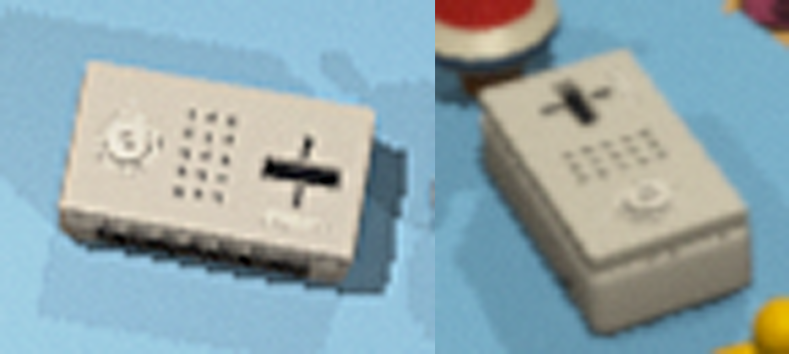

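The crop confirms the choice: a cream box with the round button at upper left (crop 130,140) and the dark slot with its pointer cross at right (crop 301,174). It stands on the blue shelf with its louvres towards the robot. Now I fit its pose.

```bash
python3 - <<'E'
from h import *
import pickle
from scipy.optimize import least_squares
t=pickle.load(open('top0.pkl','rb')); s=pickle.load(open('scene0.pkl','rb'))
L=[(48,88,62),(48,-88,62),(-48,-88,62),(-48,88,62),(0,55,68),(0,-50,65)]
k=5.44
T=np.array([(88,63),(374,110),(352,262),(62,210),(130,140),(301,174)])/k+[249.6,134.6]
S=(np.array([(590,262),(478,90),(628,50),(750,210),(645,198),(577,102)])-[435,0])/k+[199.6,179.6]
def W(p): 
    c,q=np.cos(p[2]),np.sin(p[2]); return [(p[0]+c*a-q*b,p[1]+q*a+c*b,120+z) for a,b,z in L]
def res(p,w):
    w_=W(p); r=[]
    if 't' in w: r+=[np.subtract(proj(t,P),m) for P,m in zip(w_,T)]
    if 's' in w: r+=[np.subtract(proj(s,P),m) for P,m in zip(w_,S)]
    return np.ravel(r)
for w in('t','s','ts'):
    o=least_squares(res,[600,-55,-.18],args=(w,),loss='soft_l1',x_scale=[1,1,.01]); print(w,o.x.round(3)); 
print(o.fun.reshape(-1,2).round(1).tolist())
p=o.x; w_=W(p); print('button',np.round(w_[4],1),'slot',np.round(w_[5],1))
y=np.array([-np.sin(p[2]),np.cos(p[2])]); print('ydir',y)
q=monitor.sense(); Rt=R.from_quat(q['eef_rot'],scalar_first=True).as_matrix()
ang=np.degrees(np.arctan2(Rt[1,:2],Rt[0,:2])); print('tool x,y heading',ang,'machine y heading',np.degrees(np.arctan2(y[1],y[0])))
print('delta units',(np.array([w_[5][0],w_[5][1],215])-q['eef_pos'])/40)
E
```

```text
t [ 6.03526e+02 -5.42650e+01 -1.51000e-01]
s [ 6.06488e+02 -5.06040e+01 -1.63000e-01]
ts [ 6.04558e+02 -5.33640e+01 -1.58000e-01]
[[-0.2, -1.0], [0.5, -0.2], [-0.2, -0.0], [-1.0, -0.2], [-0.7, -0.1], [-0.0, -0.4], [0.1, -0.4], [-0.2, -0.2], [-0.0, -1.0], [0.2, -0.4], [0.4, -1.1], [-0.0, -1.0]]
button [613.2   1.  188. ] slot [ 596.7 -102.7  185. ]
ydir [0.15714603 0.98757538]
tool x,y heading [154.05300777  64.05299602] machine y heading 80.95872005493909
delta units [  7.8112922  -17.1712667   -0.38747247]
```

```bash
python3 -m jog '[[[0.2,-0.4,0.2],[0,0,-0.4]],[[0.4,-0.88,0.2],[0,0,-0.75]],[[0.4,-0.88,0],[0,0,-0.75]],[[0.4,-0.88,0],[0,0,-0.75]],[[0.4,-0.88,0],[0,0,-0.75]],[[0.4,-0.88,0],[0,0,-0.75]],[[0.4,-0.88,0],[0,0,-0.75]],[[0.4,-0.88,0],[0,0,-0.75]],[[0.4,-0.88,0],[0,0,-0.75]],[[0.4,-0.88,0],[0,0,-0.75]],[[0.4,-0.88,0],[0,0,-0.75]],[[0.4,-0.88,0],[0,0,-0.75]],[[0.4,-0.88,0],[0,0,-0.75]],[[0.4,-0.88,0],[0,0,-0.75]],[[0.4,-0.88,0],[0,0,-0.75]],[[0.4,-0.88,0],[0,0,-0.75]],[[0.4,-0.88,0],[0,0,-0.75]],[[0.4,-0.88,0],[0,0,-0.75]],[[0.4,-0.88,0],[0,0,-0.75]],[[0.4,-0.88,0],[0,0,-0.75]]]' 0
cat > st.py <<'E'
from h import *
q=monitor.sense(); Rt=R.from_quat(q['eef_rot'],scalar_first=True).as_matrix()
p=np.array([604.6,-53.4]); a=-.158
c,s=np.cos(a),np.sin(a)
d=q['eef_pos'][:2]-p
print('t',q['time'].round(2),'pos',q['eef_pos'].round(2),'mach',np.round([c*d[0]+s*d[1],-s*d[0]+c*d[1]],1),'xhead',np.degrees(np.arctan2(Rt[1,0],Rt[0,0])).round(1),'zax',Rt[:,2].round(3),'F',q['wrist_force'].round(2),'gap',q['finger_gap'].round(1))
E
python3 st.py
```

```text
time: 2.1
eef_pos: [596.2, -102.6, 247.8]
eef_rot: [-0.0, 0.763, 0.647, 0.0]
wrist_force: [1.7, 0.0, -0.4]
finger_gap: 0.1
finger_force: 0.0Traceback (most recent call last):
  File "st.py", line 6, in <module>
    print('t',q['time'].round(2),'pos',q['eef_pos'].round(2),'mach',np.round([c*d[0]+s*d[1],-s*d[0]+c*d[1]],1),'xhead',np.degrees(np.arctan2(Rt[1,0],Rt[0,0])).round(1),'zax',Rt[:,2].round(3),'F',q['wrist_force'].round(2),'gap',q['finger_gap'].round(1))
              ^^^^^^^^^^^^^^^
AttributeError: 'float' object has no attribute 'round'
```

```bash
sed -i "s/q\['time'\].round(2)/round(float(q['time']),2)/; s/q\['finger_gap'\].round(1)/q['finger_gap']/" st.py
cat > ok.py <<'E'
# guard: reports, and fails once the fingertip feels more than argv[1] N upward
import sys
from h import *
q=monitor.sense(); f=q['wrist_force']; print(q['eef_pos'].round(2),f.round(2),flush=True)
sys.exit(abs(f[2]+.2)>float(sys.argv[1]))
E
python3 -m jog '[[[0.03,0.17,0],[0,0,0]],[[0,0,-0.3],[0,0,0]],[[0,0,-0.4],[0,0,0]],[[0,0,-0.3],[0,0,0]],[[0,0,-0.2],[0,0,0]],[[0,0,-0.05],[0,0,0]],[[0,0,0],[0,0,0]],[[0,0,0],[0,0,0]],[[0,0,0],[0,0,0]]]' >/dev/null; python3 st.py
python3 -m jog '[[[0,0,0],[0,0,0]],[[0,0,-0.02],[0,0,0]],[[0,0,-0.02],[0,0,0]],[[0,0,0],[0,0,0]]]'>/dev/null; python3 st.py
python3 -m jog '[[[0,0,0],[0,0,0]]]'>/dev/null; python3 st.py
```

```text
t 3.0 pos [597.87 -93.58 197.91] mach [ -0.3 -40.7] xhead 80.8 zax [ 0.001  0.    -1.   ] F [0.45 1.06 0.31] gap 0.1379299343328113
t 3.4 pos [597.51 -93.52 195.58] mach [ -0.7 -40.7] xhead 80.8 zax [-0. -0. -1.] F [ 0.49 -0.11 -0.25] gap -0.0462463269749441
t 3.5 pos [597.52 -93.55 195.65] mach [ -0.7 -40.8] xhead 80.8 zax [-0.  0. -1.] F [0.68 0.14 1.36] gap -0.31714074739585163
```

```bash
J="python3 -m jog"
python3 -m jog '[[[-0.01,-0.06,0],[0,0,0]],[[0,0,-0.05],[0,0,0]],[[0,0,-0.02],[0,0,0]],[[0,0,0],[0,0,0]]]'>/dev/null; python3 ok.py 2 &&
python3 -m jog '[[[0,0,-0.01],[0,0,0]],[[0,0,0],[0,0,0]]]'>/dev/null; python3 ok.py 2 &&
python3 -m jog '[[[0,0,-0.01],[0,0,0]],[[0,0,0],[0,0,0]]]'>/dev/null && python3 ok.py 2 &&
python3 -m jog '[[[0,0,-0.01],[0,0,0]],[[0,0,0],[0,0,0]]]'>/dev/null && python3 ok.py 2 &&
python3 -m jog '[[[0,0,-0.01],[0,0,0]],[[0,0,0],[0,0,0]]]'>/dev/null && python3 ok.py 2 &&
python3 -m jog '[[[0,0,-0.01],[0,0,0]],[[0,0,0],[0,0,0]]]'>/dev/null && python3 ok.py 2 &&
python3 -m jog '[[[0,0,-0.01],[0,0,0]],[[0,0,0],[0,0,0]]]'>/dev/null && python3 ok.py 2 &&
python3 -m jog '[[[0,0,-0.01],[0,0,0]],[[0,0,0],[0,0,0]]]'>/dev/null && python3 ok.py 2 &&
python3 -m jog '[[[0,0,-0.01],[0,0,0]],[[0,0,0],[0,0,0]]]'>/dev/null && python3 ok.py 2
```

```text
[597.06 -95.91 192.69] [-0.45  0.61 -0.81]
[597.06 -95.91 192.69] [-0.45  0.61 -0.81]False
False
```

```bash
sed -i 's/sys.exit(\(.*\))$/sys.exit(int(\1))/' ok.py
exec 3>&1 >/dev/null; g(){ python3 ok.py $1 >&3; }
python3 -m jog '[[[0,0,-0.01],[0,0,0]],[[0,0,0],[0,0,0]]]' && g 2 &&
python3 -m jog '[[[0,0,-0.01],[0,0,0]],[[0,0,0],[0,0,0]]]' && g 2 &&
python3 -m jog '[[[0,0,-0.01],[0,0,0]],[[0,0,0],[0,0,0]]]' && g 2 &&
python3 -m jog '[[[0,0,-0.01],[0,0,0]],[[0,0,0],[0,0,0]]]' && g 2 &&
python3 -m jog '[[[0,0,-0.01],[0,0,0]],[[0,0,0],[0,0,0]]]' && g 2 &&
python3 -m jog '[[[0,0,-0.01],[0,0,0]],[[0,0,0],[0,0,0]]]' && g 2 &&
python3 -m jog '[[[0,0,-0.01],[0,0,0]],[[0,0,0],[0,0,0]]]' && g 2 &&
python3 -m jog '[[[0,0,-0.01],[0,0,0]],[[0,0,0],[0,0,0]]]' && g 2 &&
python3 -m jog '[[[0,0,-0.01],[0,0,0]],[[0,0,0],[0,0,0]]]' && g 2 &&
python3 -m jog '[[[0,0,-0.01],[0,0,0]],[[0,0,0],[0,0,0]]]' && g 2 &&
python3 -m jog '[[[0,0,-0.01],[0,0,0]],[[0,0,0],[0,0,0]]]' && g 2
```

```text
[597.18 -95.88 192.49] [-0.56  0.29 -0.04]
[597.17 -95.9  192.08] [-0.65 -0.48  0.16]
[597.13 -95.91 191.66] [-1.16  0.03  0.73]
[597.13 -95.94 191.26] [-0.49  0.39  0.07]
[597.16 -95.95 190.85] [-0.39 -0.53  0.22]
[597.13 -95.92 190.43] [ 0.01  0.38 -0.77]
[597.14 -95.92 190.05] [-0.04  0.1  -0.62]
[597.12 -95.94 189.66] [ 0.31  0.45 -0.12]
[597.12 -95.92 189.25] [ 0.45  0.34 -0.21]
[597.14 -95.95 188.87] [ 0.61 -0.07  0.07]
[597.13 -95.92 188.43] [ 0.58  0.34 -0.36]
```

```bash

exec 3>&1 >/dev/null; g(){ python3 ok.py $1 >&3; }
python3 -m jog '[[[0,0,-0.01],[0,0,0]],[[0,0,0],[0,0,0]]]' && g 2 &&
python3 -m jog '[[[0,0,-0.01],[0,0,0]],[[0,0,0],[0,0,0]]]' && g 2 &&
python3 -m jog '[[[0,0,-0.008],[0,0,0]],[[0,0,0],[0,0,0]]]' && g 2 &&
python3 -m jog '[[[0,0,-0.008],[0,0,0]],[[0,0,0],[0,0,0]]]' && g 2 &&
python3 -m jog '[[[0,0,-0.008],[0,0,0]],[[0,0,0],[0,0,0]]]' && g 2 &&
python3 -m jog '[[[0,0,-0.008],[0,0,0]],[[0,0,0],[0,0,0]]]' && g 2 &&
python3 -m jog '[[[0,0,-0.008],[0,0,0]],[[0,0,0],[0,0,0]]]' && g 2 &&
python3 -m jog '[[[0,0,-0.008],[0,0,0]],[[0,0,0],[0,0,0]]]' && g 2 &&
python3 -m jog '[[[0,0,-0.008],[0,0,0]],[[0,0,0],[0,0,0]]]' && g 2
```

```text
[597.14 -95.95 188.07] [-0.48 -0.15 -0.21]
[597.15 -95.92 187.66] [0.77 0.74 0.17]
[597.14 -95.93 187.34] [-0.58 -0.13 -0.02]
[597.14 -95.92 187.01] [0.59 0.12 0.75]
[597.14 -95.93 186.71] [-0.24 -0.59 -0.09]
[597.15 -95.93 186.4 ] [-0.16  0.4   0.14]
[597.17 -95.98 186.1 ] [0.31 0.57 0.02]
[597.28 -95.9  185.96] [-0.85  0.36  1.41]
[597.32 -95.94 185.77] [-0.67  0.42  2.83]
```

```bash

exec 3>&1 >/dev/null; g(){ python3 ok.py $1 >&3; }
python3 -m jog '[[[0,0,-0.006],[0,0,0]],[[0,0,0],[0,0,0]]]' && g 4.5 &&
python3 -m jog '[[[0,0,-0.006],[0,0,0]],[[0,0,0],[0,0,0]]]' && g 4.5 &&
python3 -m jog '[[[0,0,-0.006],[0,0,0]],[[0,0,0],[0,0,0]]]' && g 4.5; 
python3 -m jog '[[[0,0,0],[0,0,0]]]' && g 5.5 &&
python3 -m jog '[[[-0.004,-0.025,0],[0,0,0]],[[-0.004,-0.025,0],[0,0,0]]]' && g 7 &&
python3 -m jog '[[[-0.004,-0.025,0],[0,0,0]]]' && g 7 && python3 -m jog '[[[-0.004,-0.025,0],[0,0,0]]]' && g 7 && python3 st.py >&3
```

```text
[597.34 -95.97 185.56] [-1.41  0.53  5.73]
[597.33 -95.97 185.57] [-1.15  0.58  5.83]
```

```bash

exec 3>&1 >/dev/null; g(){ python3 ok.py $1 >&3; }
python3 -m jog '[[[-0.004,-0.025,0],[0,0,0]]]' && g 8 &&
python3 -m jog '[[[-0.004,-0.025,0],[0,0,0]]]' && g 8 &&
python3 -m jog '[[[-0.004,-0.025,0],[0,0,0]]]' && g 8 && python3 -m jog '[[[-0.004,-0.025,0],[0,0,0]]]' && g 8 && python3 -m jog '[[[0,0,0],[0,0,0]]]' && g 8 && python3 st.py >&3
```

```text
[597.28 -96.37 185.57] [-1.19  3.01  4.96]
[597.17 -97.08 185.58] [-0.96  2.11  5.28]
[597.04 -98.08 185.6 ] [-0.38  2.71  6.1 ]
[596.86 -99.05 185.6 ] [-0.96  2.57  5.33]
[596.82 -99.27 185.59] [-0.74  2.26  5.66]
t 8.7 pos [596.82 -99.27 185.59] mach [ -0.5 -46.5] xhead 80.8 zax [ 0.001  0.001 -1.   ] F [-0.74  2.26  5.66] gap 0.164534987657745
```

```bash

exec 3>&1 >/dev/null; g(){ python3 ok.py $1 >&3; }
python3 -m jog '[[[-0.004,-0.025,0],[0,0,0]],[[-0.004,-0.025,0],[0,0,0]],[[-0.004,-0.025,0],[0,0,0]]]' && g 8 &&
python3 -m jog '[[[-0.004,-0.025,0],[0,0,0]],[[-0.004,-0.025,0],[0,0,0]],[[-0.004,-0.025,0],[0,0,0]]]' && g 8 &&
python3 -m jog '[[[-0.004,-0.025,0],[0,0,0]],[[-0.004,-0.025,0],[0,0,0]],[[-0.004,-0.025,0],[0,0,0]]]' && g 8 
python3 -m jog '[[[0,0,0.2],[0,0,0]],[[0,0,0.6],[0,0,0]],[[-0.9,0,0.7],[0,0,0]],[[-1,0,0],[0,0,0]],[[-1,0,0],[0,0,0]],[[-0.5,0,0],[0,0,0]],[[0,0,0],[0,0,0]]]'; python3 - >&3 <<'E'
from h import *
import pickle
o=[]
for k in('top','scene'):
    n=imaging.grab_frame(k); n['color']=np.mean([n['color']]+[imaging.grab_frame(k)['color'] for _ in range(2)],0); pickle.dump(n,open(k+'1.pkl','wb'))
    c=np.array([597,-102.7,185]); u,v=map(int,proj(n,c)); im=n['color'].astype(np.uint8)[v-14:v+15,u-18:u+19]
    o.append(cv2.resize(im,None,fx=10,fy=10,interpolation=cv2.INTER_CUBIC)); print(k,u-18,v-14)
cv2.imwrite('pics/c1.png',np.hstack(o)[:,:,::-1])
E
python3 st.py >&3
```

```text
[ 596.38 -102.06  185.56] [-0.96  2.96  5.15]
[ 595.94 -105.04  185.58] [-0.24  3.32  5.41]
[ 595.46 -108.05  185.59] [0.1  2.28 4.68]
top 286 152
scene 207 183
t 10.6 pos [ 459.72 -108.98  245.1 ] mach [-134.3  -77.7] xhead 80.8 zax [-0.001 -0.001 -1.   ] F [-0.34 -0.12  0.2 ] gap 0.018401306582732712
```

View pics/c1.png

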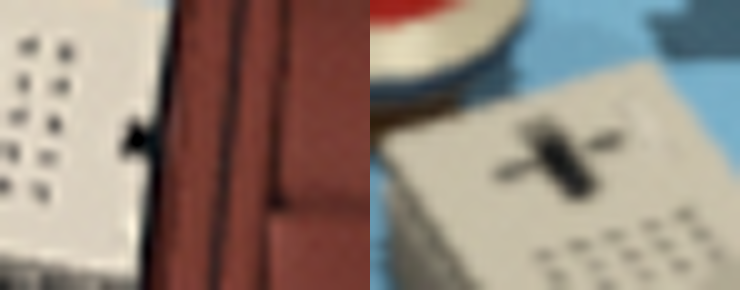

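The scene crop shows the slot centred at crop (567,165), dark throughout with no pale line yet. The arm hides it in the top view. I'll do a second stroke and measure the wheel from the scene view by its arc brightness.

```bash
cat > arc.py <<'E'
# brightness along the wheel's rim, against wheel angle, scene view
from h import *
import sys,pickle
def arc(n,p=(604.6,-53.4,-.158),proud=4.1):
    c,s=np.cos(p[2]),np.sin(p[2]); im=n['color'].astype(np.float32).sum(2)/3; o=[]
    for th in np.arange(-.7,.95,.1):
        b=[]
        for x in(-2,0,2):
            y=-50+18*np.sin(th); z=182+proud-18+18*np.cos(th)
            u,v=proj(n,(p[0]+c*x-s*y,p[1]+s*x+c*y,z)); b.append(cv2.getRectSubPix(im,(1,1),(u,v))[0,0])
        o.append(np.mean(b))
    return np.round(o).astype(int)
if __name__=='__main__':
    k=sys.argv[1]; fs=[imaging.grab_frame('scene') for _ in range(4)]; n=fs[0]; n['color']=np.mean([f['color'] for f in fs],0)
    pickle.dump(n,open(f'scene{k}.pkl','wb')); print(arc(n))
E
python3 - <<'E'
from arc import *
print(np.arange(-.7,.95,.1).round(1)); print(arc(pickle.load(open('scene0.pkl','rb'))),arc(pickle.load(open('scene1.pkl','rb'))))
E
exec 3>&1 >/dev/null; g(){ python3 ok.py $1 >&3; }
python3 -m jog '[[[0.9,0.1,0],[0,0,0]],[[1,0.1,0],[0,0,0]],[[1,0.12,0],[0,0,0]],[[0.54,0.01,-0.4],[0,0,0]],[[0,0,-0.7],[0,0,0]],[[0,0,-0.2],[0,0,0]],[[0,0,-0.1],[0,0,0]],[[0,0,0],[0,0,0]],[[0,0,0],[0,0,0]]]'; python3 st.py >&3
```

```text
[-0.7 -0.6 -0.5 -0.4 -0.3 -0.2 -0.1 -0.   0.1  0.2  0.3  0.4  0.5  0.6
  0.7  0.8  0.9]
[81 82 82 81 78 75 70 66 65 62 62 59 56 55 53 51 53] [82 83 84 82 79 75 69 65 64 62 61 58 55 55 53 53 55]
t 11.5 pos [597.03 -95.91 190.5 ] mach [ -0.8 -43.2] xhead 80.8 zax [ 0.002  0.    -1.   ] F [-0.26 -0.36  1.08] gap -0.08141738243117679
```

```bash

exec 3>&1 >/dev/null; g(){ python3 ok.py $1 >&3; }
python3 -m jog '[[[0,0,-0.05],[0,0,0]],[[0,0,-0.03],[0,0,0]],[[0,0,-0.02],[0,0,0]],[[0,0,0],[0,0,0]],[[0,0,0],[0,0,0]]]' && g 2 &&
python3 -m jog '[[[0,0,-0.006],[0,0,0]],[[0,0,0],[0,0,0]]]' && g 4.8 &&
python3 -m jog '[[[0,0,-0.006],[0,0,0]],[[0,0,0],[0,0,0]]]' && g 4.8 &&
python3 -m jog '[[[0,0,-0.006],[0,0,0]],[[0,0,0],[0,0,0]]]' && g 4.8 &&
python3 -m jog '[[[0,0,-0.006],[0,0,0]],[[0,0,0],[0,0,0]]]' && g 4.8 &&
python3 -m jog '[[[0,0,-0.006],[0,0,0]],[[0,0,0],[0,0,0]]]' && g 4.8 &&
python3 -m jog '[[[0,0,-0.006],[0,0,0]],[[0,0,0],[0,0,0]]]' && g 4.8
```

```text
[596.87 -95.68 185.66] [-1.02  0.4   4.17]
```

```bash

exec 3>&1 >/dev/null; g(){ python3 ok.py $1 >&3; }
python3 -m jog '[[[0,0,-0.006],[0,0,0]],[[0,0,0],[0,0,0]]]' && g 7.5 &&
python3 -m jog '[[[-0.004,-0.025,0],[0,0,0]],[[-0.004,-0.025,0],[0,0,0]],[[-0.004,-0.025,0],[0,0,0]]]' && g 8 &&
python3 -m jog '[[[-0.004,-0.025,0],[0,0,0]],[[-0.004,-0.025,0],[0,0,0]],[[-0.004,-0.025,0],[0,0,0]]]' && g 8 &&
python3 -m jog '[[[-0.004,-0.025,0],[0,0,0]],[[-0.004,-0.025,0],[0,0,0]],[[-0.004,-0.025,0],[0,0,0]]]' && g 8 &&
python3 -m jog '[[[-0.004,-0.025,0],[0,0,0]],[[-0.004,-0.025,0],[0,0,0]],[[-0.004,-0.025,0],[0,0,0]]]' && g 8
python3 -m jog '[[[0,0,0.2],[0,0,0]],[[0,0,0.6],[0,0,0]],[[-0.9,0,0.7],[0,0,0]],[[-1,0,0],[0,0,0]],[[-0.5,0,0],[0,0,0]],[[0,0,0],[0,0,0]]]'; python3 arc.py 2 >&3; python3 st.py >&3
```

```text
[596.96 -95.7  185.48] [-1.38  0.37  5.98]
[596.59 -97.93 185.48] [-0.33  2.53  6.51]
[ 596.14 -100.9   185.49] [-0.36  1.91  7.17]
[ 595.66 -103.89  185.48] [-0.49  3.15  7.14]
[ 595.21 -106.88  185.49] [-0.2   3.12  6.47]
[83 84 84 83 79 76 69 64 63 60 60 57 54 52 51 64 84]
t 14.2 pos [ 499.49 -107.59  245.06] mach [-95.3 -70.1] xhead 80.8 zax [ 0. -0. -1.] F [-0.6   0.67  0.3 ] gap -0.2771161376282161
```

```bash
sed -i 's/np.arange(-.7,.95,.1)/np.arange(-.7,1.35,.1)/' arc.py; python3 - <<'E'
from arc import *
A=[pickle.load(open(f'scene{i}.pkl','rb')) for i in(0,1,2)]
for n in A: print(arc(n))
n=A[2]; u,v=map(int,proj(n,(597,-102.7,185))); im=np.clip(n['color'],0,255).astype(np.uint8)[v-10:v+11,u-13:u+14]
cv2.imwrite('pics/c2.png',cv2.resize(im,None,fx=20,fy=20,interpolation=cv2.INTER_CUBIC)[:,:,::-1])
E
```

```text
[ 81  82  82  81  78  75  70  66  65  62  62  59  56  55  53  51  53  76
 111 150 171]
[ 82  83  84  82  79  75  69  65  64  62  61  58  55  55  53  53  55  77
 110 150 172]
[ 83  84  84  83  79  76  69  64  63  60  60  57  54  52  51  64  84 130
 164 180 186]
```

View pics/c2.png

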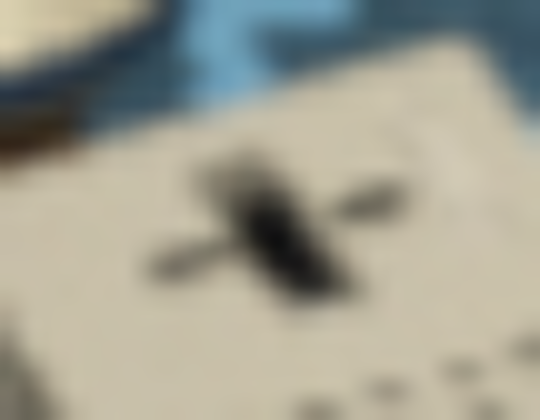

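The crop shows the line starting to show at the lower-right (+y) end of the slot, with its dark end shortened to about (310,285). The wheel angle is about 1 rad. One more 12 mm stroke, then I re-measure.

```bash

exec 3>&1 >/dev/null; g(){ python3 ok.py $1 >&3; }
python3 -m jog '[[[0.9,0.1,0],[0,0,0]],[[1,0.1,0],[0,0,0]],[[0.53,0.09,-0.4],[0,0,0]],[[0,0,-0.7],[0,0,0]],[[0,0,-0.2],[0,0,0]],[[0,0,-0.1],[0,0,0]],[[0,0,-0.05],[0,0,0]],[[0,0,0],[0,0,0]],[[0,0,0],[0,0,0]]]'; python3 st.py >&3; g 2 &&
python3 -m jog '[[[0,0,-0.02],[0,0,0]],[[0,0,0],[0,0,0]]]' && g 2 && 
python3 -m jog '[[[0,0,-0.01],[0,0,0]],[[0,0,0],[0,0,0]]]' && g 2 && 
python3 -m jog '[[[0,0,-0.01],[0,0,0]],[[0,0,0],[0,0,0]]]' && g 2 && 
python3 -m jog '[[[0,0,-0.008],[0,0,0]],[[0,0,0],[0,0,0]]]' && g 2 &&
python3 -m jog '[[[0,0,-0.008],[0,0,0]],[[0,0,0],[0,0,0]]]' && g 2
```

```text
t 15.1 pos [596.31 -96.25 188.13] mach [ -1.4 -43.6] xhead 80.8 zax [ 0.002  0.    -1.   ] F [-0.79  0.36 -0.02] gap 0.028597111032678077
[596.31 -96.25 188.13] [-0.79  0.36 -0.02]
[596.09 -96.04 186.65] [-0.16  0.11  0.51]
[596.06 -96.13 185.99] [-0.42 -0.08  1.79]
[596.13 -96.14 185.71] [-1.01  0.61  3.22]
```

```bash

exec 3>&1 >/dev/null; g(){ python3 ok.py $1 >&3; }
python3 -m jog '[[[0,0,-0.006],[0,0,0]],[[0,0,0],[0,0,0]]]' && g 4.8 && python3 -m jog '[[[0,0,-0.005],[0,0,0]],[[0,0,0],[0,0,0]]]' && g 7;
python3 -m jog '[[[-0.004,-0.025,0],[0,0,0]],[[-0.004,-0.025,0],[0,0,0]],[[-0.004,-0.025,0],[0,0,0]]]' && g 8 &&
python3 -m jog '[[[-0.004,-0.025,0],[0,0,0]],[[-0.004,-0.025,0],[0,0,0]],[[-0.004,-0.025,0],[0,0,0]]]' && g 8 &&
python3 -m jog '[[[-0.004,-0.025,0],[0,0,0]],[[-0.004,-0.025,0],[0,0,0]],[[-0.004,-0.025,0],[0,0,0]]]' && g 8 &&
python3 -m jog '[[[-0.004,-0.025,0],[0,0,0]],[[-0.004,-0.025,0],[0,0,0]],[[-0.004,-0.025,0],[0,0,0]]]' && g 8
python3 -m jog '[[[0,0,0.2],[0,0,0]],[[0,0,0.6],[0,0,0]],[[-0.9,0,0.7],[0,0,0]],[[-1,0,0],[0,0,0]],[[-0.5,0,0],[0,0,0]],[[0,0,0],[0,0,0]]]'; python3 arc.py 3 >&3; python3 st.py >&3
python3 - >&3 <<'E'
from arc import *
n=pickle.load(open('scene3.pkl','rb')); u,v=map(int,proj(n,(597,-102.7,185))); print('origin',u-13,v-10,'slot mid',proj(n,(596.7,-102.7,182)))
im=np.clip(n['color'],0,255).astype(np.uint8)[v-10:v+11,u-13:u+14]
cv2.imwrite('pics/c3.png',cv2.resize(im,None,fx=20,fy=20,interpolation=cv2.INTER_CUBIC)[:,:,::-1])
E
```

```text
[596.14 -96.17 185.53] [-1.29  0.61  6.23]
[595.84 -98.26 185.54] [-0.92  3.08  5.99]
[ 595.37 -101.25  185.54] [-2.04  3.18  4.77]
[ 594.9  -104.27  185.55] [-1.35  3.03  5.98]
[ 594.45 -107.23  185.53] [-0.88  2.92  5.91]
[ 83  84  85  84  82  80  76  78  95 116 140 155 154 122  89  67  56  77
 111 152 173]
t 17.9 pos [ 498.76 -107.99  245.22] mach [-95.9 -70.6] xhead 80.8 zax [ 0. -0. -1.] F [-0.42 -0.43 -0.71] gap 0.08075510353146474
origin 212 187 slot mid (np.float64(225.7485502184028), np.float64(198.09049187715158))
```

View pics/c3.png

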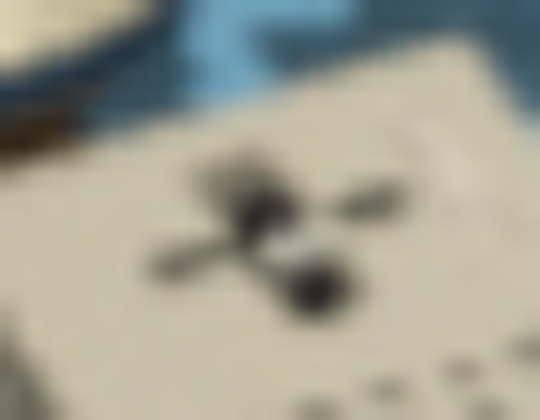

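The line now stands at crop (293,250) against a pointer midpoint of (275,232), which gives a wheel angle of about 0.44 rad. One last stroke of about 8 mm should bring it level.

```bash

exec 3>&1 >/dev/null; g(){ python3 ok.py $1 >&3; }
python3 -m jog '[[[0.9,0.1,0],[0,0,0]],[[1,0.1,0],[0,0,0]],[[0.55,0.03,-0.4],[0,0,0]],[[0,0,-0.7],[0,0,0]],[[0,0,-0.2],[0,0,0]],[[0,0,-0.1],[0,0,0]],[[0,0,-0.05],[0,0,0]],[[0,0,0],[0,0,0]],[[0,0,0],[0,0,0]]]'; python3 st.py >&3; g 2 &&
python3 -m jog '[[[0,0,-0.02],[0,0,0]],[[0,0,0],[0,0,0]]]' && g 2 && 
python3 -m jog '[[[0,0,-0.01],[0,0,0]],[[0,0,0],[0,0,0]]]' && g 2 && 
python3 -m jog '[[[0,0,-0.01],[0,0,0]],[[0,0,0],[0,0,0]]]' && g 2 && 
python3 -m jog '[[[0,0,-0.008],[0,0,0]],[[0,0,0],[0,0,0]]]' && g 2 &&
python3 -m jog '[[[0,0,-0.008],[0,0,0]],[[0,0,0],[0,0,0]]]' && g 2
```

```text
t 18.8 pos [596.43 -99.   188.3 ] mach [ -0.9 -46.3] xhead 80.8 zax [ 0.002  0.    -1.   ] F [-0.26  0.13 -0.72] gap 0.23605117269620335
[596.43 -99.   188.3 ] [-0.26  0.13 -0.72]
[596.15 -98.86 186.77] [ 0.3   0.98 -0.37]
[596.09 -98.9  186.06] [ 0.83 -0.09  1.08]
[596.19 -98.95 185.81] [-0.56  0.32  3.04]
```

```bash

exec 3>&1 >/dev/null; g(){ python3 ok.py $1 >&3; }
python3 -m jog '[[[0,0,-0.006],[0,0,0]],[[0,0,0],[0,0,0]]]' && g 4.8 && python3 -m jog '[[[0,0,-0.005],[0,0,0]],[[0,0,0],[0,0,0]]]' && g 7;
python3 -m jog '[[[-0.004,-0.025,0],[0,0,0]],[[-0.004,-0.025,0],[0,0,0]],[[-0.004,-0.025,0],[0,0,0]]]' && g 8 &&
python3 -m jog '[[[-0.004,-0.025,0],[0,0,0]],[[-0.004,-0.025,0],[0,0,0]],[[-0.004,-0.025,0],[0,0,0]]]' && g 8 &&
python3 -m jog '[[[-0.004,-0.025,0],[0,0,0]],[[-0.004,-0.025,0],[0,0,0]],[[0,0,0],[0,0,0]]]' && g 8
python3 -m jog '[[[0,0,0.2],[0,0,0]],[[0,0,0.6],[0,0,0]],[[-0.9,0,0.7],[0,0,0]],[[-1,0,0],[0,0,0]],[[-0.5,0,0],[0,0,0]],[[0,0,0],[0,0,0]]]'; python3 arc.py 4 >&3; python3 st.py >&3
python3 - >&3 <<'E'
from arc import *
n=pickle.load(open('scene4.pkl','rb')); u,v=map(int,proj(n,(597,-102.7,185)))
im=np.clip(n['color'],0,255).astype(np.uint8)[v-10:v+11,u-13:u+14]
cv2.imwrite('pics/c4.png',cv2.resize(im,None,fx=20,fy=20,interpolation=cv2.INTER_CUBIC)[:,:,::-1])
E
```

```text
[596.25 -98.95 185.64] [-1.04  0.33  4.72]
[ 595.88 -101.14  185.58] [-0.68  3.16  5.06]
[ 595.41 -104.14  185.57] [-1.09  2.31  5.54]
[ 595.08 -106.35  185.59] [-0.62  1.84  5.41]
[103 104 108 115 125 138 152 157 145 126 103  78  60  54  48  50  54  77
 111 151 173]
t 21.3 pos [ 499.49 -106.79  245.4 ] mach [-95.4 -69.3] xhead 80.8 zax [ 0.    -0.001 -1.   ] F [ 0.26 -0.22 -0.41] gap 0.17854301393255395
```

View pics/c4.png

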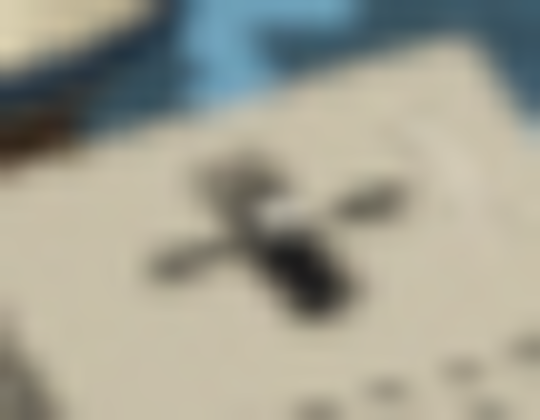

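The line is level with the pointers: crop (285,212), arc peak about -0.03 rad. Now the button.

```bash

exec 3>&1 >/dev/null; g(){ python3 ok.py $1 >&3; }
python3 -m jog '[[[0.8,0.75,0],[0,0,0]],[[0.8,0.75,0],[0,0,0]],[[0.8,0.75,0],[0,0,0]],[[0.44,0.45,0],[0,0,0]],[[0,0,-0.7],[0,0,0]],[[0,0,-0.4],[0,0,0]],[[0,0,-0.2],[0,0,0]],[[0,0,0],[0,0,0]],[[0,0,0],[0,0,0]]]'; python3 st.py >&3; g 2 &&
python3 -m jog '[[[0,0,-0.05],[0,0,0]],[[0,0,0],[0,0,0]]]' && g 6 && 
python3 -m jog '[[[0,0,-0.02],[0,0,0]],[[0,0,-0.02],[0,0,0]],[[0,0,0],[0,0,0]]]' && g 6 && 
python3 -m jog '[[[0,0,-0.02],[0,0,0]],[[0,0,0],[0,0,0]]]' && g 6 && 
python3 -m jog '[[[0,0,-0.02],[0,0,0]],[[0,0,0],[0,0,0]]]' && g 6 && 
python3 -m jog '[[[0,0,-0.02],[0,0,0]],[[0,0,0],[0,0,0]]]' && g 6 && 
python3 -m jog '[[[0,0,-0.02],[0,0,0]],[[0,0,0],[0,0,0]]]' && g 6
```

```text
t 22.2 pos [6.1257e+02 4.3000e-01 1.9406e+02] mach [-0.6 54.4] xhead 80.7 zax [ 0.001  0.    -1.   ] F [ 0.39 -0.31 -0.35] gap 0.18835805228023203
[6.1257e+02 4.3000e-01 1.9406e+02] [ 0.39 -0.31 -0.35]
[612.6    0.97 192.  ] [-0.09  0.27 -0.11]
[612.35   1.14 189.73] [0.15 0.73 0.52]
[612.31   1.09 188.78] [-0.42  0.64 -0.35]
[612.44   1.07 188.15] [-0.26  0.31  1.55]
[612.43   1.06 187.35] [-0.05 -0.46  1.89]
[612.41   1.06 186.56] [-0.6   0.5   2.69]
```

```bash

exec 3>&1 >/dev/null; g(){ python3 ok.py $1 >&3; }
python3 -m jog '[[[0,0,-0.02],[0,0,0]],[[0,0,0],[0,0,0]]]' && g 6 && 
python3 -m jog '[[[0,0,-0.02],[0,0,0]],[[0,0,0],[0,0,0]]]' && g 6 && 
python3 -m jog '[[[0,0,-0.015],[0,0,0]],[[0,0,0],[0,0,0]]]' && g 6 && 
python3 -m jog '[[[0,0,-0.01],[0,0,0]],[[0,0,0],[0,0,0]]]' && g 6 && 
python3 -m jog '[[[0,0,-0.01],[0,0,0]],[[0,0,0],[0,0,0]]]' && g 6 && 
python3 -m jog '[[[0,0,-0.01],[0,0,0]],[[0,0,0],[0,0,0]]]' && g 6
```

```text
[612.42   1.06 185.76] [ 0.68 -1.1   4.11]
[612.4    1.06 184.93] [-0.48  0.51  3.22]
[612.44   1.08 184.36] [-0.18  0.41  3.96]
[612.46   1.07 184.21] [-1.58  0.18  6.05]
```

The button bottomed at z = 184.2 with 6 N. I hold it briefly, let go, retreat and check.

```bash

exec 3>&1 >/dev/null; g(){ python3 ok.py $1 >&3; }
python3 -m jog '[[[0,0,-0.01],[0,0,0]],[[0,0,0],[0,0,0]],[[0,0,0],[0,0,0]]]'; g 9
python3 -m jog '[[[0,0,0.1],[0,0,0]],[[0,0,0.3],[0,0,0]],[[0,0,1],[0,0,0]],[[-0.5,0.2,0.8],[0,0,0]],[[-1,0.5,0.4],[0,0,0]],[[-1,0.7,0],[0,0,0]],[[-1,0.7,0],[0,0,0]],[[-1,0.7,0],[0,0,0]],[[0,1,0],[0,0,0]],[[0,1,0],[0,0,0]],[[0,1,0],[0,0,0]],[[0,1,0],[0,0,0]],[[0,1,0],[0,0,0]],[[0,0,0],[0,0,0]],[[0,0,0],[0,0,0]]]'; python3 arc.py 5 >&3; python3 st.py >&3
python3 - >&3 <<'E'
from arc import *
n=pickle.load(open('scene5.pkl','rb')); a=n['color'][140:330,150:400]; b=pickle.load(open('scene0.pkl','rb'))['color'][140:330,150:400]
t=imaging.grab_frame('top')['color'][115:235,115:425]
cv2.imwrite('pics/c5.png',np.vstack([np.hstack([a,b]),cv2.copyMakeBorder(t,0,0,0,190,cv2.BORDER_CONSTANT)]).astype(np.uint8)[:,:,::-1])
E
```

```text
[612.48   1.03 184.11] [-1.84  0.46  8.38]
[102 103 107 114 124 137 152 158 145 126 103  77  59  53  48  49  53  76
 110 150 172]
t 26.3 pos [432.81 311.78 287.92] mach [-227.1  333.6] xhead 80.7 zax [ 0.  0. -1.] F [-0.01 -0.28  0.09] gap 0.04119725146723431
```

View pics/c5.png

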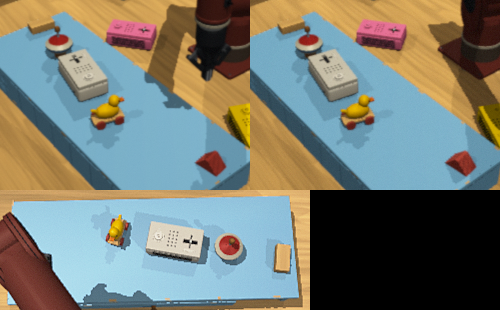

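The machine at (83,75) and all the toys stand where they were. The rim profile is unchanged, with the line level, and the arm is clear, so I hand in.

```bash
python3 -c "
from plant import env; print(env.job_done())"
```

```text
the job is handed in; nothing more can be done
None
```

I rolled the volume wheel back until its line stood level with the pointers (about 0 rad by the camera), then pressed the power button fully in and let it go. The machine and toys look unmoved and I handed the job in; no verdict was returned.

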